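# Clamp a plaster mould in the screw press

## Robot

A 7-joint arm with a two-finger parallel gripper is mounted at the origin on a cart in front of the work surface, level with it; the furniture and walls round the work are solid. World frame = base frame: x ahead of the robot, y to its left, z up, the work surface at z = 0. Lengths are in m, angles in rad, forces in N, time in s.
With the tool pointing down it reaches from about 0.4 to 0.875 m from the base axis. Payload 19.3 kg.
Tool frame: the origin (TCP) lies midway between the tips of the shut fingers; the grasp point (between the pads) lies 19 mm behind it; z points along the fingers, y is the line along which they close (so a half turn about z gives the same grasp; the last joint's range is limited). The gripper opens to 85 mm and grips with 20 to 120 N. Pads are 22 mm wide; open, the fingers measure 114 mm over their backs; the gripper's body (76 mm by 85 mm) begins 54 mm behind the grasp point. The pads swing forward as they close: fully open they stand 13 mm farther back than shut.
Start: joints at [1.253, 0.521, -0.036, 1.599, 0.021, 1.021, -0.113], TCP at [0.153, -0.606, 0.198] pointing down, gripper open.
Joint ranges: [-2.91, 2.91], [-0.3, 2.13], [-1.5, 1.42], [0.17, 2.43], [-1.26, 4.41], [0.16, 1.93], [-2.52, 2.52]. Speed limits (rad/s): [1.89, 1.89, 2.39, 2.39, 3.01, 3.01, 3.01].

## Interface

Orientations are given as [roll, pitch, yaw] about the fixed x, y, z axes, in that order (R = Rz(yaw) Ry(pitch) Rx(roll)).
In Python, from workcell import * gives the robot as it stands. The module is installed in compiled form; this text tells all that it offers.
- The arm moves only by the tool play_rows, never from a script. Its argument "deltas" is a list of rows, each a list of 7 numbers: the shift along the tool's x, y, z in units of 500 mm (1.0 is 500 mm), then the turn, a rotation vector about the tool's x, y, z in units of 120 degrees (1.0 is 120 degrees), then the closure, from 0 (fully open) to 1 (shut). A call has 1 to 10 rows; each row is the pose to reach, as a shift and turn from the pose commanded when the call began, along the tool's axes at that moment; what a row does not reach only later rows make up. A row lasts 1/10 s, in which the tool goes at most 50 mm and 8.59 degrees, less where a joint would pass 70% of its speed; a pose out of reach is approached as far as the arm can. A call with a number of a shift or a turn outside -1 to 1 is refused whole. A call with a gripper value outside its range is refused whole. The fingers move at their own pace and stop on an object; "newtons" is the grip in N (left out, the last holds). Time passes only in rows, so rows that repeat a pose let the fingers close. It gives the time, the measured TCP pose, the force, the opening and the grip force at its end, in the units of the state.
- observe(): the state, without advancing time (a new reading comes with each control period).
- grab_frame(name): name is "scene" or "top"; returns the picture (384x512x3 uint8, red, green, blue); there is no depth.
- get_calibration(name): a dict with "fovy" (degrees; the focal length in pixels is half the picture's height over the tangent of half this angle, whatever the lens; pixels are square), "cx", "cy" (the principal point, pixels), "xyz" and "rotation" of the camera in the world. Camera axes: x right, y down, z forward; pixel columns grow to the right and rows downward; lengths in m; the calibration is good to about 2 mm. A picture is of the moment at which its call begins. get_calibration takes no time and is no camera call.
- job_done(): hands the job in; it is judged then, once.
The state is a dict: "clock": time; "qpos": joint angles; "qd": joint speeds; "joint_efforts": joint torques, N m; "position": TCP position; "tool_rot": TCP orientation; "force": force on the tool from outside, world axes, zero at the start; "moment": the same for the moment, N m; "grip_width": finger opening in m; "finger_force": force on a finger pad.
Only numpy, scipy, OpenCV 4.12 (cv2) and the standard library are available. Lean on these libraries where they do the work, as an engineer would, in place of code of your own. Each camera call takes 0.05 s, during which the arm holds its last target. There are 200 camera calls.

## Task

Set the white plaster mould into the tray of the small green screw press, push the tray fully home, then turn the red knob clockwise until the rubber foot holds the mould with about 50 N, never more than 85 N, or the plaster cracks. Let the grip sink with the knob as you turn: the press stands loose on the bench and must not be lifted, tipped or shoved along. Leave everything else where it is.

Things in the scene. Friction and masses are not known exactly. Their poses are not given: they have to be found in the camera images.
- press: green bench-top screw press, 2.2 kg, standing loose on the bench on rubber feet. Origin at the bench top (underside) straight below the screw axis; own z up; the tray is drawn out along the press's -x. Base 200 x 124 mm, from x -130 to +70 mm. Two posts at x 0, y +-50 mm carry a bridge (30 mm in x, 124 mm in y, z 72 to 86 mm, bush to 92 mm) through which the screw passes.
- tray (a joint): how far the tray is drawn out, m: 0 = fully home against its stop (tray centred under the screw), at most 0.110; friction about 1.5 N
- tray_floor (a point): centre of the aluminium tray's inner floor, 20 mm above the bench; axes as the press. The inside is 74 mm (x) by 62 mm (y), the walls stand 5 mm above the floor and are 5 mm thick. The mould lies in it with its 62 mm side along x.
- push_plate (a point): middle of the front face (facing -x, 91 mm before the tray's centre) of the black upright plate on the tray by which it is pushed: 44 mm wide, 10 mm thick, from 15 to 52 mm above the bench; this point is 38 mm above the bench. Axes as the press.
- screw_grip (a point): centre of the red bar knob: 56 mm along its own x, 14 mm thick (own y), 26 mm high; turns and sinks with the screw; 129 mm above the bench at value 0. On the same screw, under the bridge, hangs the round rubber foot, 32 mm across: at value 0 about 10 mm above a mould in the tray, but set up to 3 mm higher or lower from one time to the next, so the touch must be felt.
- screw (a joint): turn of the knob, rad; grows clockwise seen from above; knob and foot sink 6 mm per rad (steep right-handed thread), end at 6.0. Turning takes about 0.1 N m until the foot touches; then the foot (on a stiff spring, 20 N/mm) presses about 110 N harder per rad, so 50 N comes about 0.45 rad after the touch, and the torque rises about 0.01 N m per N. Let go, it stays.
- sprig_mould: white plaster block with a flower in its top, 50 mm (own x) x 62 mm (own y) x 26 mm high, 0.12 kg, lying face up on the bench left of the press, in front of the green vice (its screw and T-bar, up to 0.12 m high, stand between mould and press: carry over them); origin at the centre of its underside
- beaker_slip: pale grey plastic beaker, 71 mm wide, 96 mm high, at the back; leave alone
- rib_rubber: red rubber rib, 110 x 44 x 9 mm, lying at the left; leave alone
- wedge: hardwood wedge, 100 x 32 x 26 mm, at the right; leave alone
- cup: terracotta test cup, 62 mm wide, 53 mm high, at the right; leave alone
Mind the look-alikes: they are no part of the job. Of the things that look like the sprig_mould, take the one that is farthest to the robot's left at the start.

How it is judged:
By the outcome, as a careful person would: the job done as asked, in the order asked, and still so for the second after the job is handed in, with the robot touching nothing.
It also fails if it takes over 72 s, if anything falls off the work surface, if the arm or the gripper's body presses on something with over 40 N, if the wrist force passes 120 N, or if a joint passes its speed limit or range.

## Working session

There is one attempt and no reset: what is moved stays moved. The work goes in short steps, Python scripts to look and compute and a tool call to move; the robot and the scene stay as the last step left them, time stands still between calls to the robot, and variables do not carry over. Pictures are saved under pics/ and viewed, at most 10 in all, crops included, and the job is handed in when it is done.

Besides the shell and the picture viewer there is one more tool, called after ">>>" in YAML: its name, and indented under it one key for each argument. play_rows: Moves the arm, as the interface text tells. Its arguments: {"type":"object","properties":{"deltas":{"type":"array"},"newtons":{"type":"number"}},"required":["deltas"]}

```bash
mkdir -p pics; python3 - <<'E'
from workcell import *
import cv2
for n in("scene","top"):
    f=grab_frame(n); cv2.imwrite(f"pics/{n}0.png",cv2.resize(f[:,:,::-1],None,fx=1.5,fy=1.5,interpolation=cv2.INTER_CUBIC)); print(get_calibration(n))
print(observe())
E
```

```text
{'fovy': 44.35263434683396, 'cx': 264.5515448976892, 'cy': 182.61108771235456, 'xyz': array([0.15088702, 0.62055005, 0.87365986]), 'rotation': array([-2.2805347 ,  0.0106398 , -2.62150001])}
{'fovy': 50.75831520292749, 'cx': 256.9861258742465, 'cy': 193.78379500880408, 'xyz': array([ 0.37329989, -0.15524414,  1.28038629]), 'rotation': array([-2.96985439,  0.00449565, -1.56934543])}
{'clock': 0.1, 'qpos': array([ 1.25280221,  0.52193721, -0.03633149,  1.59992365,  0.02123062,
        1.02109567, -0.11280202]), 'qd': array([ 0.0008234 , -0.00239306, -0.00156809, -0.00306575,  0.00064404,
        0.00176485,  0.00106424]), 'joint_efforts': array([ 3.93066337e-03, -9.28478909e+01,  1.98386461e+00, -3.70526826e+01,
        1.80677127e-02,  5.29766708e-03,  6.77659750e-05]), 'position': array([ 0.15317298, -0.60561228,  0.19800377]), 'tool_rot': array([-3.14061885e+00,  9.14705606e-05,  2.47800191e-01]), 'force': array([0.08029483, 0.58310703, 0.58508715]), 'moment': array([ 0.01751599, -0.02368552,  0.01324345]), 'finger_force': 0.0, 'grip_width': 0.0857128215335084}
```

View pics/scene0.png

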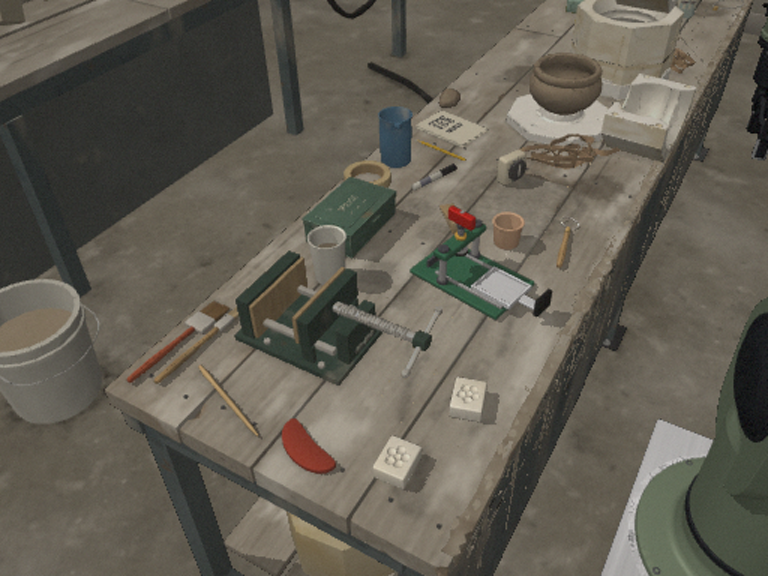

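View pics/top0.png

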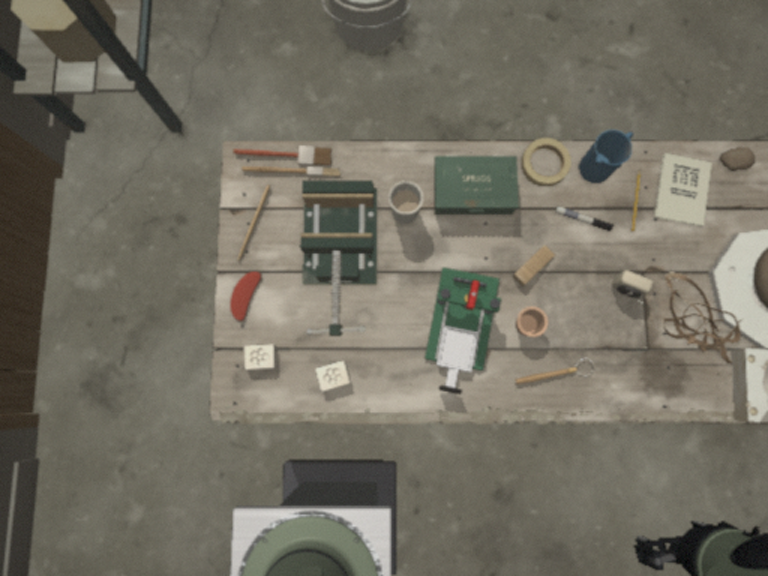

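Candidates for the mould are white blocks with flowers at top-view pixels (260,357) and (333,376), which are scene pixels (397,462) and (468,398). The leftmost one (largest y) is top (260,357). I'll check it and the press in one close crop.

```bash
cat > h.py <<'E'
from workcell import *
import numpy as np, cv2
from scipy.spatial.transform import Rotation as R
def cam(n):
    c=get_calibration(n); f=192/np.tan(np.radians(c['fovy']/2))
    return c,f,R.from_euler('xyz',c['rotation'])
def ray(n,u,v,z):
    c,f,r=cam(n); d=r.apply([(u-c['cx'])/f,(v-c['cy'])/f,1]); return (c['xyz']+d*(z-c['xyz'][2])/d[2])
def proj(n,P):
    c,f,r=cam(n); p=r.inv().apply(np.atleast_2d(P)-c['xyz']); return p[:,:2]/p[:,2:]*f+[c['cx'],c['cy']]
def crop(fr,u,v,w,h,s):
    M=np.float32([[s,0,-u*s],[0,s,-v*s]]); return cv2.warpAffine(fr,M,(int(w*s),int(h*s)),flags=cv2.INTER_CUBIC)
E
python3 - <<'E'
from h import *
t=grab_frame("top")[:,:,::-1];s=grab_frame("scene")[:,:,::-1]
a=np.hstack([crop(t,150,220,50,37.5,8),crop(t,275,172,66.67,50,6)[:, :400]])
a=np.hstack([crop(t,150,215,50,37.5,8),crop(t,270,172,100,100,4)[:300]])
# panels: top mould (x8), scene mould(x8) ; top press(x5) scene press(x4)
a=np.vstack([np.hstack([crop(t,150,220,50,30,8),crop(s,242,286,50,30,8)]),np.hstack([crop(t,270,174,66,60,6)[:, :396],crop(s,268,130,101,90,4)])])
print(a.shape);cv2.imwrite("pics/c1.png",a)
E
```

```text
(600, 800, 3)
```

View pics/c1.png

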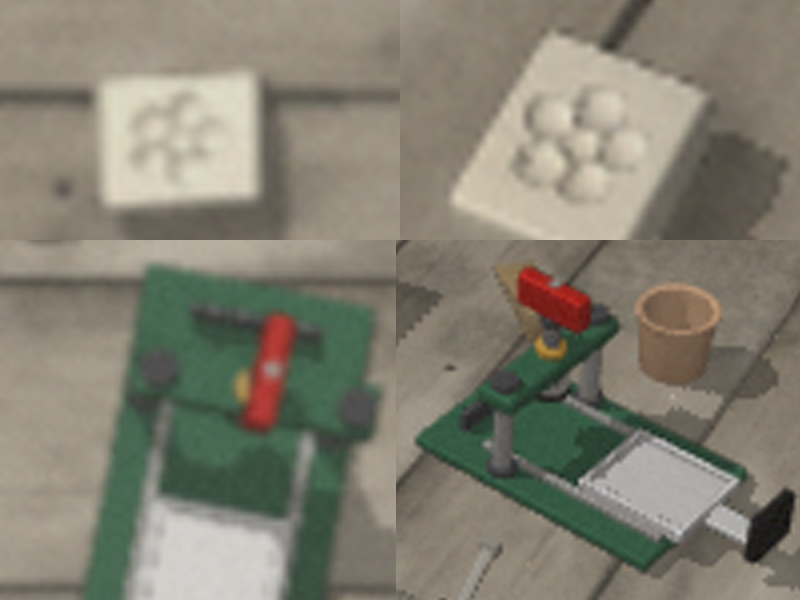

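The close crop confirms the leftmost block, with top-face corners at panel (99,80), (258,70), (260,203) and (103,208). The press shows its post caps at panel (160,367) and (358,408), the red knob at (271,370), and the tray drawn out towards the robot.

```bash
python3 - <<'E'
from h import *
m=np.array([(99,80),(258,70),(260,203),(103,208)])/8+[150,220]
P=np.array([ray("top",u,v,.026) for u,v in m]);print(P.round(4),P.mean(0)); 
for i in range(4): d=P[(i+1)%4]-P[i]; print(np.linalg.norm(d),np.degrees(np.arctan2(d[1],d[0])))
sc=np.array([(551-400,33),(708-400,92),(452-400,200)])/8+[242,286]
print("scene mould",[ray("scene",u,v,.026).round(4) for u,v in sc])
for n,l in(("top",[(296.7,195.2),(329.7,202)]),("scene",[(268+109/4,130+142/4),(268+206/4,130+78/4)])):
    a,b=[ray(n,u,v,.089) for u,v in l]; d=a-b; print(n,a,b,(a+b)/2,np.linalg.norm(d),"yaw",np.degrees(np.arctan2(d[1],d[0]))-90)
print("knob",ray("top",315.2,195.7,.142),ray("scene",268+(555-396)/4,130+(292-240)/4,.142))
print("base",[ray("top",270+u/6,174+v/6,.012).round(4) for u,v in((150,25),(374,75))],[ray("top",u/1.5,v/1.5,.012).round(4) for u,v in ((427,362),(485,372))])
t=grab_frame("top")[:,:,::-1];s=grab_frame("scene")[:,:,::-1]
cv2.imwrite("pics/c2.png",np.hstack([crop(t,280,200,55,65,7),crop(s,308,170,65,65*7/6.2*.95,6.2)[:455]]) if 0 else np.hstack([crop(t,280,200,57,80,7),crop(s,308,165,57,80,7)]))
E
```

```text
[[0.4767 0.1439 0.026 ]
 [0.4806 0.0824 0.026 ]
 [0.4294 0.0799 0.026 ]
 [0.4274 0.1403 0.026 ]] [0.4535491  0.11163106 0.026     ]
0.06167814958071985 -86.33618335617642
0.05126052912617436 -177.2468933264293
0.06046422674772174 91.88313734500667
0.04937706400119874 4.160897661969551
scene mould [array([0.4772, 0.0851, 0.026 ]), array([0.4307, 0.081 , 0.026 ]), array([0.4732, 0.1437, 0.026 ])]
top [ 0.57572599 -0.26812104  0.089     ] [ 0.55527558 -0.36592967  0.089     ] [ 0.56550078 -0.31702535  0.089     ] 0.09992370808386335 yaw -11.809611596259074
scene [ 0.57532718 -0.2685108   0.089     ] [ 0.54879752 -0.36470604  0.089     ] [ 0.56206235 -0.31660842  0.089     ] 0.09978651007789187 yaw -15.41831429706275
knob [ 0.56531142 -0.31578886  0.142     ] [ 0.56101397 -0.30926376  0.142     ]
base [array([ 0.6441, -0.2708,  0.012 ]), array([ 0.617 , -0.3894,  0.012 ])] [array([ 0.443 , -0.2357,  0.012 ]), array([ 0.4225, -0.3556,  0.012 ])]
```

View pics/c2.png

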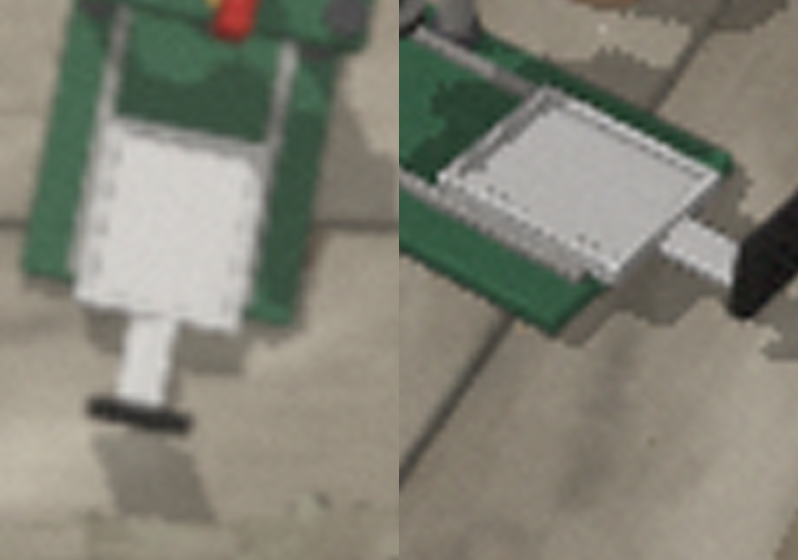

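The crop shows the tray's outer rim corners at about (111,118), (270,142), (240,330) and (75,297) in the top panel. In the scene panel they are at (549,85), (722,175), (615,285) and (437,180). I'll fit one press model to all of these.

```bash
python3 - <<'E'
from h import *
from scipy.optimize import least_squares
T=lambda u,v:(280+u/7,200+v/7); S=lambda u,v:(308+(u-399)/7,165+v/7)
B=lambda u,v:(270+u/6,174+(v-240)/6); D=lambda u,v:(268+(u-396)/4,130+(v-240)/4)
obs=[]
for n,l in(("top",[T(111,118),T(270,142),T(240,330),T(75,297)]),("scene",[S(437,180),S(549,85),S(722,175),S(615,285)])):
    for p,(a,b) in zip(l,((42,36),(42,-36),(-42,-36),(-42,36))): obs.append((n,p,'tray',a,b))
obs+=[("top",T(22,272),'base',-130,62),("top",T(290,322),'base',-130,-62),("top",B(150,265),'base',70,62),("top",B(374,315),'base',70,-62),
("scene",S(555,333),'base',-130,62),("scene",S(733,160),'base',-130,-62),("scene",D(417,440),'base',70,62),
("top",B(160,367),'cap',0,50),("top",B(358,408),'cap',0,-50),("scene",D(505,382),'cap',0,50),("scene",D(602,318),'cap',0,-50),
("top",(315.2,195.7),'knob',0,0),("scene",D(553,298),'knob',0,0)]
def f(p):
    x,y,w,q,hb,hc=p[:6];r=[]
    for n,o,k,a,b in obs:
        a=a/1e3-(q if k=='tray' else 0);b=b/1e3
        z={'tray':.025,'base':hb,'cap':hc,'knob':.135}[k]
        P=[x+a*np.cos(w)-b*np.sin(w),y+a*np.sin(w)+b*np.cos(w),z]
        if k=='knob':P[2]=.142
        off=p[6:8] if n=="top" else p[8:10]
        r+=list(proj(n,P)[0]+off-o)
    return np.r_[r,np.array(p[6:])*1.0]
s=least_squares(f,[.565,-.317,-.2,.1,.012,.089,0,0,0,0],loss='soft_l1')
print(s.x.round(4),np.degrees(s.x[2]));r=f(s.x)[:-4].reshape(-1,2)
for o,e in zip(obs,r):print(o[0],o[2:],e.round(2))
x,y,w,q=s.x[:4];c=np.array([np.cos(w),np.sin(w)])
print("tray",np.array([x,y])-q*c,"plate",np.array([x,y])-(q+.091)*c)
# knob orientation in top: ends (283,317),(257,430)
a=ray("top",*B(283,322),.142);b=ray("top",*B(258,425),.142);print("knob yaw",np.degrees(np.arctan2(*(a-b)[1::-1])),np.linalg.norm(a-b))
a=ray("scene",*D(530,275),.142);b=ray("scene",*D(580,305),.142);print("knob yaw",np.degrees(np.arctan2(*(a-b)[1::-1])),np.linalg.norm(a-b))
# mould using same offsets
m=np.array([(99,80),(258,70),(260,203),(103,208)])/8+[150,220]
print("mould",np.mean([ray("top",u,v,.026) for u,v in m-s.x[6:8]],0))
E
```

```text
[ 0.5644 -0.3158 -0.203   0.0951  0.0108  0.0912  0.2294 -0.2212  0.231
  0.6378] -11.629442189168202
top ('tray', 42, 36) [-0.   -0.72]
top ('tray', 42, -36) [0.04 0.52]
top ('tray', -42, -36) [-0.53  0.33]
top ('tray', -42, 36) [0.04 0.26]
scene ('tray', 42, 36) [-0.17 -0.16]
scene ('tray', 42, -36) [-0.63  0.47]
scene ('tray', -42, -36) [0.05 0.62]
scene ('tray', -42, 36) [ 0.11 -1.29]
top ('base', -130, 62) [-0.49  0.14]
top ('base', -130, -62) [0.36 1.11]
top ('base', 70, 62) [-0.33 -0.57]
top ('base', 70, -62) [ 0.51 -1.22]
scene ('base', -130, 62) [ 0.24 -0.24]
scene ('base', -130, -62) [0.95 0.77]
scene ('base', 70, 62) [-0.66  0.1 ]
top ('cap', 0, 50) [-0.11  0.09]
top ('cap', 0, -50) [-0.   -0.02]
scene ('cap', 0, 50) [0.24 0.45]
scene ('cap', 0, -50) [-1.53 -0.57]
top ('knob', 0, 0) [0.23 0.08]
scene ('knob', 0, 0) [ 0.64 -2.49]
tray [ 0.47130126 -0.2966099 ] plate [ 0.38216933 -0.278266  ]
knob yaw -14.695595614002482 0.051287854456584875
knob yaw -18.359721713859514 0.04591420417264702
mould [0.45286715 0.11231538 0.026     ]
```

The fit is consistent. The press origin is (0.564,-0.316) with yaw −11.6°, the tray is drawn out 95 mm, and the knob's yaw is about −16°. The mould is at (0.453,0.112) with yaw about 3°. Next I'll write a helper that converts goals into move units.

```bash
cat > d.py <<'E'
import sys
from h import *
# usage: d.py x y z yawdeg ... successive goals, all relative to present pose
o=observe(); r=R.from_euler('xyz',o['tool_rot']); v=list(map(float,sys.argv[1:]))
print('t',round(o['clock'],2),'pos',o['position'].round(4),'rpy',np.degrees(o['tool_rot']).round(2),'F',o['force'].round(1),'M',o['moment'].round(2),'w',round(o['grip_width'],4),'q',o['qpos'].round(2))
for i in range(0,len(v),4):
    g=r.inv()*R.from_euler('xyz',[np.pi,0,np.radians(v[i+3])])
    print((r.inv().apply(np.array(v[i:i+3])-o['position'])/.5).round(4),(g.as_rotvec()/np.radians(120)).round(4))
E
python3 d.py .4 -.32 .24 55 .453 .112 .2 93
```

```text
t 0.3 pos [ 0.1532 -0.6058  0.1983] rpy [-179.97    0.     14.2 ] F [-0.2 -0.4 -0.7] M [-0.04 -0.05  0.01] w 0.0856 q [ 1.25  0.52 -0.04  1.6   0.02  1.02 -0.11]
[ 0.6187 -0.4331 -0.0833] [-2.0e-04 -0.0e+00 -3.4e-01]
[ 0.9334 -1.2447 -0.0029] [-2.000e-04 -1.000e-04 -6.567e-01]
```

>>> play_rows:
  deltas:
    - [0.62, -0.433, -0.083, 0, 0, -0.34, 0]
    - [0.62, -0.433, -0.083, 0, 0, -0.34, 0]
    - [0.62, -0.433, -0.083, 0, 0, -0.34, 0]
    - [0.62, -0.433, -0.083, 0, 0, -0.34, 0]
    - [0.62, -0.433, -0.083, 0, 0, -0.34, 0]
    - [0.62, -0.433, -0.083, 0, 0, -0.34, 0]
    - [0.62, -0.433, -0.083, 0, 0, -0.34, 0]
    - [0.62, -0.433, -0.083, 0, 0, -0.34, 0]

```text
clock: 1.1
position: [0.4029, -0.317, 0.2406]
tool_rot: [3.141, -0.001, 0.963]
force: [0.1, -1.0, -0.3]
grip_width: 0.0853
finger_force: 0.0
```

```bash
python3 d.py .453 .112 .15 93
```

```text
t 1.1 pos [ 0.4029 -0.317   0.2406] rpy [ 1.7995e+02 -4.0000e-02  5.5160e+01] F [ 0.1 -1.  -0.3] M [-0.05  0.03 -0.01] w 0.0853 q [ 0.81  0.31 -0.33  1.83  0.12  1.02 -0.17]
[ 0.7613 -0.4081  0.1815] [ 5.000e-04 -2.000e-04 -3.153e-01]
```

>>> play_rows:
  deltas:
    - [0.762, -0.408, 0.03, 0, 0, -0.315, 0]
    - [0.762, -0.408, 0.03, 0, 0, -0.315, 0]
    - [0.762, -0.408, 0.03, 0, 0, -0.315, 0]
    - [0.762, -0.408, 0.03, 0, 0, -0.315, 0]
    - [0.762, -0.408, 0.03, 0, 0, -0.315, 0]
    - [0.762, -0.408, 0.03, 0, 0, -0.315, 0]
    - [0.762, -0.408, 0.03, 0, 0, -0.315, 0]
    - [0.762, -0.408, 0.03, 0, 0, -0.315, 0]
    - [0.762, -0.408, 0.18, 0, 0, -0.315, 0]
    - [0.762, -0.408, 0.22, 0, 0, -0.315, 0]

```text
clock: 2.1
position: [0.453, 0.1111, 0.1314]
tool_rot: [3.138, -0.001, 1.622]
force: [1.1, -0.6, -0.8]
grip_width: 0.0856
finger_force: 0.0
```

```bash
python3 d.py .453 .112 .06 93 .453 .112 .014 93;python3 - <<'E'
from h import *
t=grab_frame("top")[:,:,::-1];s=grab_frame("scene")[:,:,::-1]
cv2.imwrite("pics/c3.png",np.hstack([crop(t,140,210,66,80,6),crop(s,220,250,66,80,6)]))
E
```

```text
t 2.1 pos [0.453  0.1111 0.1314] rpy [ 1.7981e+02 -7.0000e-02  9.2910e+01] F [ 1.1 -0.6 -0.8] M [-0.1  -0.12  0.01] w 0.0856 q [ 0.13  0.43 -0.63  2.05  0.36  0.77 -0.67]
[ 0.0016 -0.0003  0.1428] [ 0.0016 -0.0006 -0.0008]
[ 0.0014 -0.0006  0.2348] [ 0.0016 -0.0006 -0.0008]
```

View pics/c3.png

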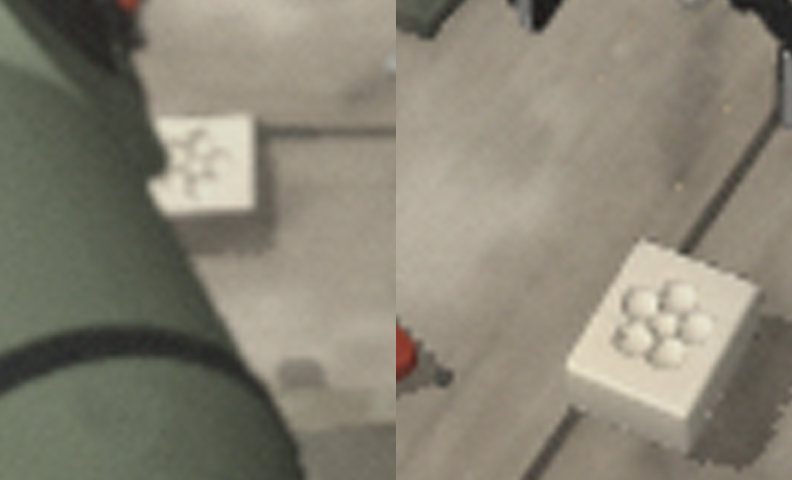

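The mould is undisturbed, but the gripper doesn't appear over it in either panel. I'll check where the TCP should project.

```bash
python3 - <<'E'
from h import *
p=observe()['position'];print(proj("top",p),proj("scene",p),proj("scene",[.453,.112,.026]))
for n in("top","scene"):
    f=grab_frame(n)[:,:,::-1].copy(); q=proj(n,p)[0].astype(int); cv2.circle(f,tuple(int(a) for a in q),5,(255,0,255),1); globals()[n]=f
cv2.imwrite("pics/c4.png",cv2.resize(np.hstack([crop(top,80,120,200,264,1),crop(scene,180,120,260,264,1)]),None,fx=1.7,fy=1.7))
E
```

```text
[[165.63664686 236.75542016]] [[266.06193608 273.59466518]] [[264.35535286 303.83105797]]
```

View pics/c4.png

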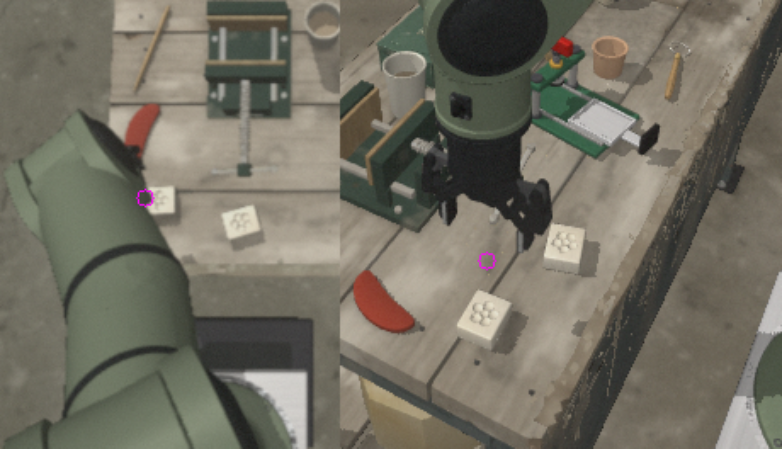

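```bash
python3 - <<'E'
from h import *
for dz in(0,.013,.03,.045):
    q=proj("scene",[[.453+a,.111,.1314+dz] for a in(.05,-.05)]); print(dz,((q-[180,120])*1.7+[340,0]).round(0).tolist())
for p in ((447,222),(523,248)):
    u=(p[0]-340)/1.7+180; v=p[1]/1.7+120; print([ray("scene",u,v,z).round(3).tolist() for z in(.131,.144,.16,.175)])
E
```

```text
0 [[446.0, 242.0], [521.0, 276.0]]
0.013 [[446.0, 235.0], [521.0, 268.0]]
0.03 [[445.0, 225.0], [521.0, 259.0]]
0.045 [[445.0, 217.0], [522.0, 250.0]]
[[0.519, 0.084, 0.131], [0.513, 0.093, 0.144], [0.505, 0.105, 0.16], [0.497, 0.115, 0.175]]
[[0.42, 0.074, 0.131], [0.415, 0.084, 0.144], [0.409, 0.095, 0.16], [0.404, 0.106, 0.175]]
```

In the scene picture the open fingertips look about 20 mm higher than I expected. I'll go lower and look again before gripping.

>>> play_rows:
  deltas:
    - [0.001, 0, 0.08, 0.0016, 0, 0, 0]
    - [0.001, 0, 0.16, 0.0016, 0, 0, 0]
    - [0.001, 0, 0.172, 0.0016, 0, 0, 0]
    - [0.001, 0, 0.172, 0.0016, 0, 0, 0]

```text
clock: 2.7
position: [0.4529, 0.1087, 0.0471]
tool_rot: [-3.139, 0.0, 1.619]
force: [0.6, -0.4, 0.2]
grip_width: 0.0854
finger_force: 0.0
```

```bash
python3 d.py .453 .112 .014 93;python3 - <<'E'
from h import *
p=observe()['position'];f=grab_frame("scene")[:,:,::-1]; g=crop(f,215,220,100,100,6)
for P in (p,p+[.043,0,.013],p-[.043,0,-.013],[.453,.112,.026]):
    q=(proj("scene",P)[0]-[215,220])*6; cv2.circle(g,(int(q[0]),int(q[1])),4,(255,0,255),1)
cv2.imwrite("pics/c5.png",g)
E
```

```text
t 2.7 pos [0.4529 0.1087 0.0471] rpy [-1.7985e+02  2.0000e-02  9.2750e+01] F [ 0.6 -0.4  0.2] M [ 0.01  0.   -0.01] w 0.0854 q [ 0.04  0.57 -0.53  2.11  0.5   0.59 -0.8 ]
[0.0066 0.0007 0.0662] [-0.0012  0.0002 -0.0021]
```

View pics/c5.png

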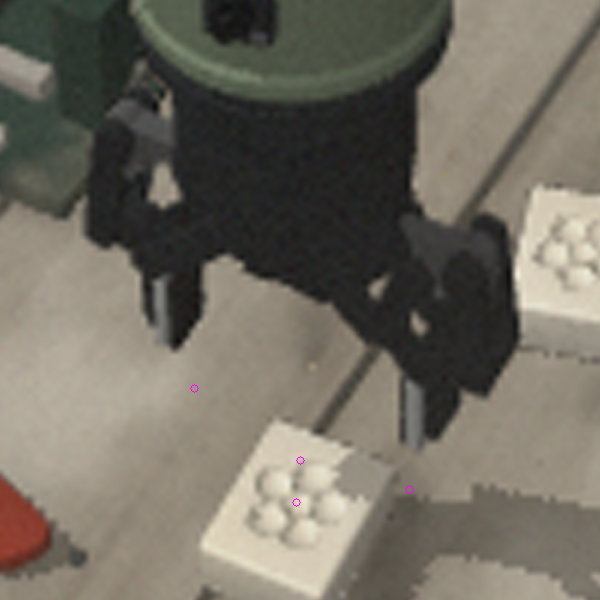

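The open fingertips sit about 7 px above their projected positions, at crop (170,345) and (415,445). The offset could be in z or in y. I'll go down beside the mould, where the fingers straddle it and it is safe, and look again.

>>> play_rows:
  deltas:
    - [0.0066, 0, 0.035, -0.0012, 0, 0, 0]
    - [0.0066, 0, 0.07, -0.0012, 0, 0, 0]
    - [0.0066, 0, 0.07, -0.0012, 0, 0, 0]
    - [0.0066, 0, 0.07, -0.0012, 0, 0, 0]

```text
clock: 3.15
position: [0.4529, 0.1125, 0.0125]
tool_rot: [3.14, -0.0, 1.619]
force: [0.6, -0.6, -0.7]
grip_width: 0.0856
finger_force: 0.0
```

```bash
python3 d.py .453 .112 .01 93;python3 - <<'E'
from h import *
p=observe()['position'];f=grab_frame("scene")[:,:,::-1]; g=crop(f,215,220,100,100,6)
for P in (p,p+[.043,0,.013],p-[.043,0,-.013],[.453,.112,.026]):
    q=(proj("scene",P)[0]-[215,220])*6; cv2.circle(g,(int(q[0]),int(q[1])),4,(255,0,255),1)
cv2.imwrite("pics/c6.png",g)
E
```

```text
t 3.15 pos [0.4529 0.1125 0.0125] rpy [ 1.7993e+02 -1.0000e-02  9.2780e+01] F [ 0.6 -0.6 -0.7] M [-0.04  0.03 -0.03] w 0.0856 q [-0.01  0.63 -0.47  2.12  0.57  0.51 -0.86]
[-0.0011  0.0002  0.005 ] [ 0.0005 -0.     -0.0019]
```

View pics/c6.png

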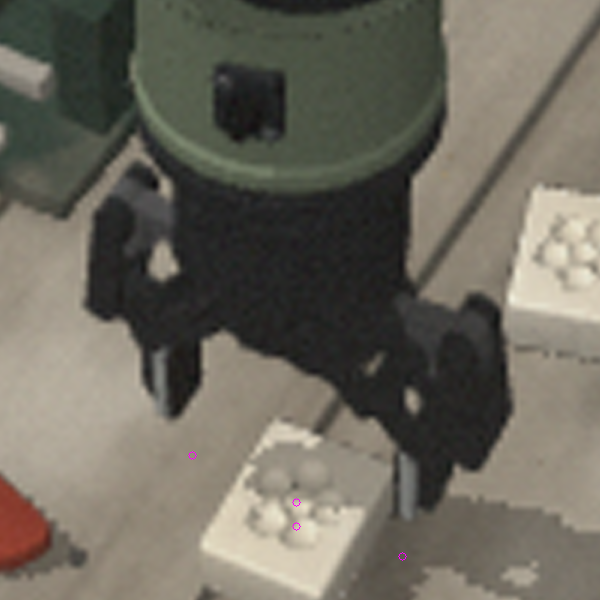

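The marks still differ by about 40 crop px (mostly z, about 20 mm). I'll lower to TCP z≈0 while still open, where the tips clear the bench either way, and close gently.

>>> play_rows:
  deltas:
    - [0, 0, 0.012, 0, 0, 0, 0]
    - [0, 0, 0.025, 0, 0, 0, 0]
    - [0, 0, 0.025, 0, 0, 0, 0.2]
    - [0, 0, 0.025, 0, 0, 0, 0.5]
    - [0, 0, 0.025, 0, 0, 0, 0.5]
    - [0, 0, 0.025, 0, 0, 0, 0.5]
  newtons: 20

```text
clock: 3.8
position: [0.4518, 0.1125, -0.0017]
tool_rot: [-3.141, -0.0, 1.62]
force: [0.2, -0.3, -1.0]
grip_width: 0.0428
finger_force: 0.0
```

```bash
python3 d.py .453 .112 .01 93;python3 - <<'E'
from h import *
p=observe()['position'];f=grab_frame("scene")[:,:,::-1]; g=crop(f,215,220,100,100,6)
for P in (p,[.453,.112,.026]):
    q=(proj("scene",P)[0]-[215,220])*6; cv2.circle(g,(int(q[0]),int(q[1])),4,(255,0,255),1)
cv2.imwrite("pics/c7.png",g)
E
```

```text
t 3.8 pos [ 0.4518  0.1125 -0.0017] rpy [-179.95   -0.     92.79] F [ 0.2 -0.3 -1. ] M [-0.   -0.01  0.  ] w 0.0428 q [-0.03  0.65 -0.45  2.13  0.6   0.48 -0.89]
[-0.0011  0.0023 -0.0235] [-0.0004 -0.     -0.0017]
```

View pics/c7.png

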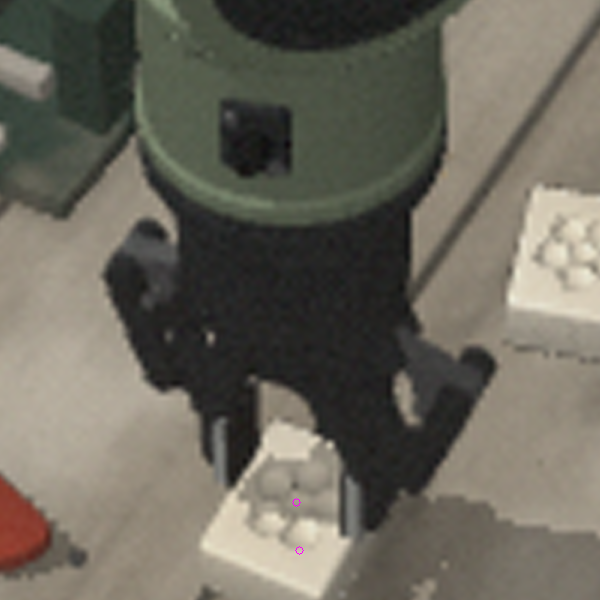

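The fingers closed to 43 mm without touching, so they are above the mould and the measured z reads about 30 mm too low against the cameras. x and y agree. I'll work from what I see and feel: open, go lower in small steps while watching the force, then grip.

>>> play_rows:
  deltas:
    - [0, 0, 0, 0, 0, 0, 0]
    - [0, 0, 0, 0, 0, 0, 0]
    - [0.0, 0, 0.01, 0, 0, 0, 0]
    - [0, 0, 0.02, 0, 0, 0, 0]
    - [0, 0, 0.03, 0, 0, 0, 0]
    - [0, 0, 0.04, 0, 0, 0, 0]
    - [0, 0, 0.04, 0, 0, 0, 0]

```text
clock: 4.55
position: [0.4514, 0.1125, -0.0226]
tool_rot: [-3.14, 0.0, 1.62]
force: [-0.3, -0.3, -0.2]
grip_width: 0.0853
finger_force: 0.0
```

>>> play_rows:
  deltas:
    - [0, 0, 0, 0, 0, 0, 0.3]
    - [0, 0, 0, 0, 0, 0, 0.5]
    - [0, 0, 0, 0, 0, 0, 0.5]
    - [0, 0, 0, 0, 0, 0, 0.5]
  newtons: 20

```text
clock: 4.95
position: [0.452, 0.1125, -0.0216]
tool_rot: [-3.141, -0.0, 1.62]
force: [-1.4, 0.7, 5.0]
grip_width: 0.0493
finger_force: 21.0
```

The grip is solid, 49.3 mm wide at 21 N. I'll firm it up, lift, and look at how deep the pads hold.

>>> play_rows:
  deltas:
    - [0, 0, 0, 0, 0, 0, 0.6]
    - [0, 0, -0.05, 0, 0, 0, 0.6]
    - [0, 0, -0.12, 0, 0, 0, 0.6]
    - [0, 0, -0.22, 0, 0, 0, 0.6]
    - [0, 0, -0.32, 0, 0, 0, 0.6]
    - [0, 0, -0.36, 0, 0, 0, 0.6]
  newtons: 40

```text
clock: 5.55
position: [0.453, 0.113, 0.1621]
tool_rot: [3.138, -0.001, 1.62]
force: [-0.3, -1.1, -2.6]
grip_width: 0.0486
finger_force: 43.6
```

```bash
python3 d.py .4713 -.2966 .24 168.4;python3 - <<'E'
from h import *
f=grab_frame("scene")[:,:,::-1]; p=observe()['position'];q=proj("scene",p+[0,0,.035])[0]; print(q)
cv2.imwrite("pics/c8.png",crop(f,q[0]-40,q[1]-40,80,75,8))
E
```

```text
t 5.55 pos [0.453  0.113  0.1621] rpy [ 1.798e+02 -4.000e-02  9.279e+01] F [-0.3 -1.1 -2.6] M [-0.05 -0.01  0.02] w 0.0486 q [ 0.16  0.38 -0.67  2.02  0.32  0.84 -0.64]
[-0.8198 -0.0029 -0.1564] [ 0.0016  0.0008 -0.6301]
[262.73255518 250.09337428]
```

View pics/c8.png

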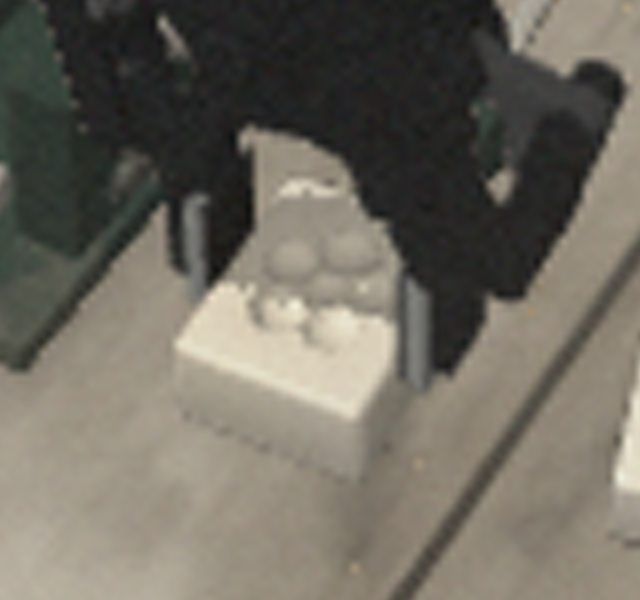

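The mould is lifted level, with the pads over its upper half and clear of its underside. Grip geometry: mould underside = z_meas + 0.022. Next I'll carry it high over the vice to above the tray.

>>> play_rows:
  deltas:
    - [-0.09, 0, -0.06, 0, 0, -0.07, 0.6]
    - [-0.18, 0, -0.12, 0, 0, -0.14, 0.6]
    - [-0.27, 0, -0.156, 0, 0, -0.21, 0.6]
    - [-0.36, 0, -0.156, 0, 0, -0.28, 0.6]
    - [-0.45, 0, -0.156, 0, 0, -0.35, 0.6]
    - [-0.54, -0.001, -0.156, 0, 0, -0.42, 0.6]
    - [-0.63, -0.002, -0.156, 0, 0, -0.49, 0.6]
    - [-0.72, -0.003, -0.156, 0, 0, -0.56, 0.6]
    - [-0.82, -0.003, -0.156, 0.0016, 0, -0.63, 0.6]
    - [-0.82, -0.003, -0.156, 0.0016, 0, -0.63, 0.6]

```text
clock: 6.6
position: [0.4698, -0.2997, 0.2358]
tool_rot: [-3.139, -0.003, 2.924]
force: [1.5, 0.2, -0.6]
grip_width: 0.0482
finger_force: 43.5
```

```bash
python3 d.py .4713 -.2966 .06 168.4 .4713 -.2966 -.003 168.4
```

```text
t 6.6 pos [ 0.4698 -0.2997  0.2358] rpy [-1.7983e+02 -1.7000e-01  1.6756e+02] F [ 1.5  0.2 -0.6] M [ 0.01 -0.03  0.01] w 0.0482 q [ 1.05  0.48 -0.83  1.71  0.39  1.13  1.46]
[-0.0025  0.0078  0.3517] [-0.0014 -0.0014 -0.007 ]
[-0.0029  0.0082  0.4777] [-0.0014 -0.0014 -0.007 ]
```

>>> play_rows:
  deltas:
    - [-0.002, 0.008, 0.09, -0.0014, -0.0014, -0.007, 0.6]
    - [-0.002, 0.008, 0.18, -0.0014, -0.0014, -0.007, 0.6]
    - [-0.002, 0.008, 0.27, -0.0014, -0.0014, -0.007, 0.6]
    - [-0.002, 0.008, 0.34, -0.0014, -0.0014, -0.007, 0.6]
    - [-0.002, 0.008, 0.38, -0.0014, -0.0014, -0.007, 0.6]
    - [-0.002, 0.008, 0.4, -0.0014, -0.0014, -0.007, 0.6]
    - [-0.002, 0.008, 0.4, -0.0014, -0.0014, -0.007, 0.6]

```text
clock: 7.3
position: [0.4713, -0.2934, 0.0353]
tool_rot: [3.14, -0.001, 2.934]
force: [-1.0, 0.4, -0.1]
grip_width: 0.0482
finger_force: 43.5
```

```bash
python3 d.py .4713 -.2966 .01 168.4 .4713 -.2966 -.003 168.4
```

```text
t 7.3 pos [ 0.4713 -0.2934  0.0353] rpy [ 1.7994e+02 -7.0000e-02  1.6813e+02] F [-1.   0.4 -0.1] M [0.01 0.03 0.  ] w 0.0482 q [ 0.92  0.73 -0.67  1.88  0.64  0.76  1.26]
[-0.0015 -0.0063  0.0505] [ 0.0005 -0.0006 -0.0023]
[-0.0015 -0.0063  0.0765] [ 0.0005 -0.0006 -0.0023]
```

>>> play_rows:
  deltas:
    - [-0.0015, -0.006, 0.02, 0, 0, -0.002, 0.6]
    - [-0.0015, -0.006, 0.04, 0, 0, -0.002, 0.6]
    - [-0.0015, -0.006, 0.048, 0, 0, -0.002, 0.6]
    - [-0.0015, -0.006, 0.048, 0, 0, -0.002, 0.6]

```text
clock: 7.7
position: [0.4717, -0.2968, 0.0118]
tool_rot: [3.141, -0.0, 2.938]
force: [-0.2, -0.6, -1.8]
grip_width: 0.0483
finger_force: 43.5
```

```bash
python3 d.py .4713 -.2966 -.003 168.4
```

```text
t 7.7 pos [ 0.4717 -0.2968  0.0118] rpy [ 1.7996e+02 -1.0000e-02  1.6835e+02] F [-0.2 -0.6 -1.8] M [ 0.01  0.02 -0.01] w 0.0483 q [ 0.91  0.76 -0.64  1.88  0.67  0.72  1.24]
[0.0008 0.0002 0.0295] [ 0.0003 -0.0001 -0.0004]
```

Now I'll lower slowly and feel for the floor.

>>> play_rows:
  deltas:
    - [0, 0, 0.006, 0, 0, 0, 0.6]
    - [0, 0, 0.012, 0, 0, 0, 0.6]
    - [0, 0, 0.016, 0, 0, 0, 0.6]
    - [0, 0, 0.016, 0, 0, 0, 0.6]

```text
clock: 8.1
position: [0.4718, -0.2968, 0.004]
tool_rot: [3.141, 0.0, 2.938]
force: [0.2, -0.7, -0.5]
grip_width: 0.0483
finger_force: 43.5
```

>>> play_rows:
  deltas:
    - [0, 0, 0.003, 0, 0, 0, 0.6]
    - [0, 0, 0.006, 0, 0, 0, 0.6]
    - [0, 0, 0.008, 0, 0, 0, 0.6]
    - [0, 0, 0.008, 0, 0, 0, 0.6]

```text
clock: 8.5
position: [0.4718, -0.2968, 0.0]
tool_rot: [3.141, 0.0, 2.938]
force: [0.2, 0.0, -2.0]
grip_width: 0.0486
finger_force: 43.5
```

>>> play_rows:
  deltas:
    - [0, 0, 0.002, 0, 0, 0, 0.6]
    - [0, 0, 0.004, 0, 0, 0, 0.6]
    - [0, 0, 0.005, 0, 0, 0, 0.6]

```text
clock: 8.8
position: [0.4728, -0.2971, -0.0015]
tool_rot: [-3.142, 0.002, 2.938]
force: [-2.6, 0.6, 20.2]
grip_width: 0.0484
finger_force: 45.9
```

That is contact with the tray floor at the expected height. I'll relieve the pressure, release and rise.

>>> play_rows:
  deltas:
    - [0, 0, -0.003, 0, 0, 0, 0.6]
    - [0, 0, -0.003, 0, 0, 0, 0.3]
    - [0, 0, -0.003, 0, 0, 0, 0.1]
    - [0, 0, -0.003, 0, 0, 0, 0.1]
    - [0, 0, -0.06, 0, 0, 0, 0.1]
    - [0, 0, -0.16, 0, 0, 0, 0.1]
    - [0, 0, -0.26, 0, 0, 0, 0.1]
    - [0, 0, -0.3, 0, 0, 0, 0.3]
  newtons: 20

```text
clock: 9.6
position: [0.4732, -0.2972, 0.1517]
tool_rot: [-3.141, 0.004, 2.938]
force: [-0.3, -0.0, -0.9]
grip_width: 0.064
finger_force: 0.0
```

```bash
python3 d.py .352 -.272 .15 168.4 .352 -.272 .01 168.4; python3 - <<'E'
from h import *
s=grab_frame("scene").astype(int); t=grab_frame("top").astype(int)
cv2.imwrite("pics/x.png",s[:,:,::-1])
# predicted mould top corners with tray at fit
x,y,w=.5644,-.3158,-.203;c,sn=np.cos(w),np.sin(w)
for n,f in(("scene",s),("top",t)):
    k=[(x+(a-.0951)*c-b*sn,y+(a-.0951)*sn+b*c,.046) for a,b in((.031,.025),(.031,-.025),(-.031,-.025),(-.031,.025))]
    print(n,proj(n,k).round(1).tolist(),proj(n,[(x-.0951*c,y-.0951*sn,.046)]).round(1))
    m=((f[:,:,0]-f[:,:,2]>12)&(f.min(2)>150)).astype(np.uint8)
    nn,l,st,ce=cv2.connectedComponentsWithStats(m)
    for i in range(1,nn):
        if st[i,4]>60: print(st[i],ce[i].round(1))
E
```

```text
t 9.6 pos [ 0.4732 -0.2972  0.1517] rpy [-179.95    0.25  168.36] F [-0.3 -0.  -0.9] M [-0.01 -0.04  0.02] w 0.064 q [ 1.01  0.57 -0.78  1.8   0.49  0.97  1.39]
[0.2475 0.0005 0.0024] [-0.0004  0.0021 -0.0003]
[0.2487 0.0008 0.2824] [-0.0004  0.0021 -0.0003]
scene [[319.3, 183.8], [330.1, 174.7], [349.1, 184.4], [338.4, 193.9]] [[334.2 184.1]]
[409   5  46  14 157] [435.6  13.2]
[421  49  43  11 153] [440.3  54.7]
[362  65  90  27 964] [405.4  78.8]
[320 176  28  18 248] [333.6 184.4]
[300 251  24  24 387] [311.8 263. ]
top [[299.1, 219.8], [315.2, 223.1], [311.5, 243.1], [295.3, 239.7]] [[305.3 231.4]]
[199  97  10  12  97] [203.3 102.2]
[ 437  102   37   48 1048] [455.1 127.4]
[147 121  23  17 260] [156.3 129.5]
[380 150  16  11  86] [388.6 154.7]
[ 476  153   36   79 1464] [495.2 188.7]
[285 168  32  11 196] [301.9 174. ]
[415 181  19  11 110] [423.8 186.3]
[144 185  13  21 184] [149.1 193.4]
[167 191  31  26 528] [181.  202.9]
[296 228   8  13  71] [299.2 234.5]
[497 232  15  49 502] [504.5 255.3]
[210 241  23  20 317] [220.9 250.1]
[232 256  63  19 731] [264.8 266.9]
[171 259  25  14 210] [183.2 265.7][ WARN:0@0.683] global loadsave.cpp:1063 imwrite_ Unsupported depth image for selected encoder is fallbacked to CV_8U.
```

The mould is seated: its scene centroid is (333.6,184.4), predicted (334.2,184.1). Next I'll move in front of the push plate, close the fingers and lower them.

>>> play_rows:
  deltas:
    - [0.09, 0, 0, 0, 0, 0, 1]
    - [0.17, 0.001, 0, 0, 0.002, 0, 1]
    - [0.232, 0.001, 0, 0, 0.002, 0, 1]
    - [0.232, 0.001, 0.02, 0, 0.002, 0, 1]
    - [0.232, 0.001, 0.1, 0, 0.002, 0, 1]
    - [0.232, 0.001, 0.2, 0, 0.002, 0, 1]
    - [0.232, 0.001, 0.27, 0, 0.002, 0, 1]
    - [0.232, 0.001, 0.298, 0, 0.002, 0, 1]
    - [0.232, 0.001, 0.298, 0, 0.002, 0, 1]

```text
clock: 10.6
position: [0.3575, -0.2715, -0.0038]
tool_rot: [3.139, -0.008, 2.94]
force: [-0.1, 0.2, 0.7]
grip_width: 0.0001
finger_force: 0.0
```

```bash
python3 d.py .374 -.2768 .001 168.4 .4645 -.2952 .001 168.4
```

```text
t 10.6 pos [ 0.3575 -0.2715 -0.0038] rpy [179.84  -0.43 168.43] F [-0.1  0.2  0.7] M [-0.02  0.02 -0.02] w 0.0001 q [ 0.97  0.68 -0.59  2.16  0.76  0.53  1.17]
[-0.0343 -0.0038 -0.0099] [ 0.0014 -0.0036  0.0002]
[-0.219  -0.0035 -0.0113] [ 0.0014 -0.0036  0.0002]
```

>>> play_rows:
  deltas:
    - [-0.02, -0.003, -0.008, 0, -0.003, 0, 1]
    - [-0.04, -0.003, -0.01, 0, -0.003, 0, 1]
    - [-0.06, -0.003, -0.01, 0, -0.003, 0, 1]
    - [-0.08, -0.003, -0.01, 0, -0.003, 0, 1]
    - [-0.1, -0.003, -0.01, 0, -0.003, 0, 1]
    - [-0.12, -0.003, -0.01, 0, -0.003, 0, 1]
    - [-0.14, -0.003, -0.01, 0, -0.003, 0, 1]
    - [-0.16, -0.003, -0.01, 0, -0.003, 0, 1]
    - [-0.175, -0.003, -0.01, 0, -0.003, 0, 1]
    - [-0.18, -0.003, -0.01, 0, -0.003, 0, 1]

```text
clock: 11.6
position: [0.4471, -0.2926, 0.0032]
tool_rot: [3.141, 0.003, 2.938]
force: [-1.9, 0.9, 1.9]
grip_width: -0.0001
finger_force: 0.8
```

```bash
python3 d.py .4645 -.2952 .001 168.4
```

```text
t 11.6 pos [ 0.4471 -0.2926  0.0032] rpy [1.7996e+02 1.6000e-01 1.6836e+02] F [-1.9  0.9  1.9] M [ 0.03  0.35 -0.02] w -0.0001 q [ 0.92  0.75 -0.63  1.95  0.7   0.67  1.22]
[-0.035   0.0019  0.0045] [ 0.0003  0.0014 -0.0003]
```

>>> play_rows:
  deltas:
    - [-0.01, 0.002, 0.004, 0, 0, 0, 1]
    - [-0.018, 0.002, 0.004, 0, 0, 0, 1]
    - [-0.024, 0.002, 0.004, 0, 0, 0, 1]
    - [-0.026, 0.002, 0.004, 0, 0, 0, 1]
    - [-0.026, 0.002, 0.004, 0, 0, 0, 1]

```text
clock: 12.1
position: [0.4594, -0.2943, 0.0014]
tool_rot: [3.141, 0.003, 2.938]
force: [0.2, 0.2, -0.2]
grip_width: -0.0002
finger_force: 0.0
```

>>> play_rows:
  deltas:
    - [-0.001, 0, 0, 0, 0, 0, 1]
    - [-0.002, 0, 0, 0, 0, 0, 1]
    - [-0.003, 0, 0, 0, 0, 0, 1]
    - [-0.003, 0, 0, 0, 0, 0, 1]

```text
clock: 12.5
position: [0.4607, -0.2946, 0.0014]
tool_rot: [3.141, 0.003, 2.938]
force: [-1.0, 0.7, 0.8]
grip_width: -0.0
finger_force: 0.5
```

>>> play_rows:
  deltas:
    - [-0.001, 0, 0, 0, 0, 0, 1]
    - [-0.002, 0, 0, 0, 0, 0, 1]
    - [-0.003, 0, 0, 0, 0, 0, 1]
    - [-0.003, 0, 0, 0, 0, 0, 1]

```text
clock: 12.9
position: [0.4622, -0.2949, 0.0013]
tool_rot: [3.141, 0.003, 2.938]
force: [-1.5, 0.9, -0.1]
grip_width: 0.0002
finger_force: 0.3
```

>>> play_rows:
  deltas:
    - [-0.001, 0, 0, 0, 0, 0, 1]
    - [-0.002, 0, 0, 0, 0, 0, 1]
    - [-0.002, 0, 0, 0, 0, 0, 1]

```text
clock: 13.2
position: [0.4632, -0.2951, 0.0013]
tool_rot: [3.141, 0.003, 2.938]
force: [-1.3, 0.4, -0.1]
grip_width: -0.0001
finger_force: 0.4
```

>>> play_rows:
  deltas:
    - [-0.001, 0, 0, 0, 0, 0, 1]
    - [-0.002, 0, 0, 0, 0, 0, 1]
    - [-0.002, 0, 0, 0, 0, 0, 1]

```text
clock: 13.5
position: [0.4641, -0.2953, 0.0013]
tool_rot: [3.141, 0.002, 2.938]
force: [-1.1, 0.9, 0.7]
grip_width: -0.0005
finger_force: 0.4
```

>>> play_rows:
  deltas:
    - [-0.001, 0, 0, 0, 0, 0, 1]
    - [-0.002, 0, 0, 0, 0, 0, 1]
    - [-0.002, 0, 0, 0, 0, 0, 1]

```text
clock: 13.8
position: [0.4651, -0.2955, 0.0013]
tool_rot: [3.141, 0.002, 2.938]
force: [-1.7, 0.1, 1.1]
grip_width: -0.0
finger_force: 0.7
```

>>> play_rows:
  deltas:
    - [-0.001, 0, 0, 0, 0, 0, 1]
    - [-0.002, 0, 0, 0, 0, 0, 1]
    - [-0.002, 0, 0, 0, 0, 0, 1]

```text
clock: 14.1
position: [0.4651, -0.2956, 0.0012]
tool_rot: [3.141, 0.001, 2.938]
force: [-7.7, 2.6, 5.8]
grip_width: -0.0001
finger_force: 3.9
```

Force rose to 8 N with no further motion, so the tray is home. I'll retreat, rise, and measure the knob's pose by colour.

>>> play_rows:
  deltas:
    - [0.02, 0, 0, 0, 0, 0, 1]
    - [0.06, 0, 0, 0, 0, 0, 0.8]
    - [0.06, 0, -0.08, 0, 0, 0, 0.6]
    - [0.06, 0, -0.18, 0, 0, 0, 0.4]
    - [0.06, 0, -0.28, 0, 0, 0, 0.3]
    - [0.06, 0, -0.36, 0, 0, 0, 0.3]
    - [0.06, 0, -0.36, 0, 0, 0, 0.3]

```text
clock: 14.8
position: [0.438, -0.2907, 0.186]
tool_rot: [-3.138, 0.009, 2.938]
force: [-0.5, -0.3, -0.6]
grip_width: 0.0597
finger_force: 0.0
```

```bash
python3 - <<'E'
from h import *
from scipy.optimize import minimize
def red(f):
    h=cv2.cvtColor(f,cv2.COLOR_BGR2HSV); m=(((h[...,0]<6)|(h[...,0]>174))&(h[...,1]>160)&(h[...,2]>90)).astype(np.uint8)
    return m
for tag in("before","now"):
  for n in("top","scene"):
    if tag=="before": f=cv2.resize(cv2.imread(f"pics/{n}0.png"),(512,384),interpolation=cv2.INTER_AREA)
    else: f=grab_frame(n)[:,:,::-1].copy()
    m=red(f); p0=proj(n,[.564,-.316,.135])[0]
    ys,xs=np.nonzero(m); k=np.hypot(xs-p0[0],ys-p0[1])<22; xs,ys=xs[k],ys[k]
    if len(xs)<15: print(tag,n,'few',len(xs)); continue
    def ov(v):
        w=v[2]; z0,z1=.116,.142
        P=[(v[0]+a*np.cos(w)-b*np.sin(w),v[1]+a*np.sin(w)+b*np.cos(w),z) for a in(-.028,.028) for b in(-.007,.007) for z in(z0,z1)]
        h=cv2.convexHull(((proj(n,P))*16).astype(np.float32)).astype(np.int32)
        im=np.zeros(m.shape,np.uint8); cv2.fillConvexPoly(im,h,1,cv2.LINE_8,4); pt=np.zeros_like(im); pt[ys,xs]=1
        return -(im&pt).sum()/max((im|pt).sum(),1)
    best=min((minimize(ov,[.564,-.316,w],method='Nelder-Mead',options=dict(initial_simplex=[[.564,-.316,w],[.57,-.316,w],[.564,-.31,w],[.564,-.316,w+.2]])) for w in(-.1,-.3,-.5)),key=lambda r:r.fun)
    print(tag,n,len(xs),best.x[:2].round(4),np.degrees(best.x[2]).round(1),round(best.fun,2))
E
python3 d.py .564 -.316 .17 164 .564 -.316 .092 164
```

```text
before top 55 [ 0.564 -0.292] 5.7 0.0
before scene 163 [ 0.5347 -0.2633] 3.2 0.0
now top 21 [ 0.562 -0.308] 9.5 0.0
now scene 165 [ 0.5347 -0.2633] 3.2 0.0
t 14.9 pos [ 0.436  -0.2901  0.1817] rpy [-179.94    0.22  168.31] F [-0.3  0.5  0.5] M [0.05 0.03 0.06] w 0.0597 q [ 1.09  0.49 -0.83  1.86  0.43  0.98  1.44]
[-0.2611  0.0012  0.0244] [-0.0005  0.0018  0.0359]
[-0.2605  0.0014  0.1804] [-0.0005  0.0018  0.0359]<stdin>:18: RuntimeWarning: overflow encountered in scalar negative
```

```bash
python3 - <<'E'
from h import *
from scipy.optimize import minimize
sets=[]
for n in("top","scene"):
    f=cv2.resize(cv2.imread(f"pics/{n}0.png"),(512,384),interpolation=cv2.INTER_AREA)
    h=cv2.cvtColor(f,cv2.COLOR_BGR2HSV); m=(((h[...,0]<8)|(h[...,0]>172))&(h[...,1]>130)&(h[...,2]>70))
    p0=proj(n,[.564,-.316,.135])[0]; yy,xx=np.indices(m.shape); m&=np.hypot(xx-p0[0],yy-p0[1])<22; sets.append((n,m))
def ov(v,sets):
    w=v[2]; t=0
    P=[(v[0]+a*np.cos(w)-b*np.sin(w),v[1]+a*np.sin(w)+b*np.cos(w),z) for a in(-.028,.028) for b in(-.007,.007) for z in(.116,.142)]
    for n,m in sets:
        h=cv2.convexHull((proj(n,P)*16).astype(np.float32)).astype(np.int32)
        im=np.zeros(m.shape,np.uint8); cv2.fillConvexPoly(im,h,1,cv2.LINE_8,4); im=im>0
        t-=float((im&m).sum())/(im|m).sum()
    return t
for s in([sets[0]],[sets[1]],sets):
    b=min((minimize(ov,[.564,-.316,w],args=(s,),method='Nelder-Mead',options=dict(initial_simplex=[[.564,-.316,w],[.57,-.316,w],[.564,-.31,w],[.564,-.316,w+.2]])) for w in(0,-.2,-.4,-.6)),key=lambda r:r.fun)
    print([x[0] for x in s],[int(x[1].sum()) for x in s],b.x[:2].round(4),np.degrees(b.x[2]).round(1),round(b.fun,2))
E
```

```text
['top'] [83] [ 0.566  -0.3173] -19.0 -0.61
['scene'] [177] [ 0.5643 -0.316 ] -24.4 -0.78
['top', 'scene'] [83, 177] [ 0.5666 -0.3168] -21.5 -1.33
```

>>> play_rows:
  deltas:
    - [-0.09, 0.001, 0.02, 0, 0.002, 0.053, 0]
    - [-0.18, 0.001, 0.02, 0, 0.002, 0.053, 0]
    - [-0.26, 0.001, 0.02, 0, 0.002, 0.053, 0]
    - [-0.262, 0.001, 0.02, 0, 0.002, 0.053, 0]
    - [-0.262, 0.001, 0.02, 0, 0.002, 0.053, 0]
    - [-0.262, 0.001, 0.02, 0, 0.002, 0.053, 0]

```text
clock: 15.5
position: [0.5635, -0.3154, 0.1705]
tool_rot: [3.141, -0.004, 2.827]
force: [-0.1, -0.2, 0.3]
grip_width: 0.0853
finger_force: 0.0
```

```bash
python3 d.py .5645 -.316 .13 162 .5645 -.316 .092 162
```

```text
t 15.5 pos [ 0.5635 -0.3154  0.1705] rpy [179.98  -0.21 162.  ] F [-0.1 -0.2  0.3] M [-0.09  0.01  0.02] w 0.0853 q [ 0.88  0.68 -0.74  1.54  0.49  1.12  1.29]
[-0.0027 -0.0006  0.081 ] [ 0.0001 -0.0017  0.    ]
[-0.0029 -0.0006  0.157 ] [ 0.0001 -0.0017  0.    ]
```

>>> play_rows:
  deltas:
    - [-0.003, 0, 0.06, 0, -0.0017, 0, 0]
    - [-0.003, 0, 0.12, 0, -0.0017, 0, 0.2]
    - [-0.003, 0, 0.15, 0, -0.0017, 0, 0.5]
    - [-0.003, 0, 0.157, 0, -0.0017, 0, 0.7]
    - [-0.003, 0, 0.157, 0, -0.0017, 0, 0.75]
    - [-0.003, 0, 0.157, 0, -0.0017, 0, 0.75]
    - [-0.003, 0, 0.157, 0, -0.0017, 0, 0.75]
  newtons: 20

```text
clock: 16.2
position: [0.5664, -0.3162, 0.0942]
tool_rot: [3.141, 0.003, 2.827]
force: [0.1, 0.1, -0.2]
grip_width: 0.0215
finger_force: 0.0
```

>>> play_rows:
  deltas:
    - [0, 0, 0, 0, 0, 0, 0.78]
    - [0, 0, 0, 0, 0, 0, 0.78]

```text
clock: 16.4
position: [0.566, -0.3161, 0.0935]
tool_rot: [3.141, 0.002, 2.827]
force: [0.0, -0.2, 0.4]
grip_width: 0.0189
finger_force: 0.0
```

>>> play_rows:
  deltas:
    - [0, 0, 0, 0, 0, 0, 0.805]
    - [0, 0, 0, 0, 0, 0, 0.805]

```text
clock: 16.6
position: [0.5659, -0.3161, 0.0932]
tool_rot: [3.141, 0.002, 2.827]
force: [-0.5, -0.4, 0.9]
grip_width: 0.0167
finger_force: 0.5
```

>>> play_rows:
  deltas:
    - [0, 0, 0, 0, 0, 0, 0.82]
    - [0, 0, 0, 0, 0, 0, 0.82]

```text
clock: 16.8
position: [0.5658, -0.3164, 0.0931]
tool_rot: [-3.142, 0.002, 2.827]
force: [-1.2, -2.3, 1.3]
grip_width: 0.0156
finger_force: 1.7
```

```bash
python3 d.py
```

```text
t 16.8 pos [ 0.5658 -0.3164  0.0931] rpy [-1.8000e+02  1.1000e-01  1.6197e+02] F [-1.2 -2.3  1.3] M [-0.69  0.3   0.04] w 0.0156 q [ 0.85  0.76 -0.69  1.6   0.56  0.98  1.24]
```

A light lateral force of −2.3 N in y means the knob is slightly on the −y side. I'll shift 1 mm and close.

>>> play_rows:
  deltas:
    - [0, -0.002, 0, 0, 0, 0, 0.82]
    - [0, -0.002, 0, 0, 0, 0, 0.83]
    - [0, -0.002, 0, 0, 0, 0, 0.84]

```text
clock: 17.1
position: [0.5655, -0.3167, 0.0929]
tool_rot: [3.141, 0.001, 2.828]
force: [-0.6, -0.8, -1.6]
grip_width: 0.0135
finger_force: 9.5
```

```bash
python3 d.py
```

```text
t 17.1 pos [ 0.5655 -0.3167  0.0929] rpy [1.7996e+02 8.0000e-02 1.6201e+02] F [-0.6 -0.8 -1.6] M [-0.05  0.05  0.03] w 0.0135 q [ 0.85  0.76 -0.69  1.6   0.56  0.98  1.24]
```

Centred and held. I'll grip firmly, then start turning, sinking 6 mm per rad.

>>> play_rows:
  deltas:
    - [0, 0, 0, 0, 0, 0, 0.9]
    - [0, 0, 0, 0, 0, 0, 1]
    - [0, 0, 0, 0, 0, 0, 1]
  newtons: 90

```text
clock: 17.4
position: [0.5656, -0.3168, 0.0931]
tool_rot: [3.141, 0.002, 2.827]
force: [-1.4, 0.4, 2.5]
grip_width: 0.0117
finger_force: 89.0
```

```bash
python3 d.py
```

```text
t 17.4 pos [ 0.5656 -0.3168  0.0931] rpy [1.7997e+02 9.0000e-02 1.6199e+02] F [-1.4  0.4  2.5] M [ 0.28  0.36 -0.03] w 0.0117 q [ 0.85  0.76 -0.69  1.6   0.56  0.98  1.24]
```

>>> play_rows:
  deltas:
    - [0, 0, 0.0012, 0, 0, 0.0477, 1]
    - [0, 0, 0.0024, 0, 0, 0.0955, 1]
    - [0, 0, 0.0036, 0, 0, 0.1432, 1]
    - [0, 0, 0.0048, 0, 0, 0.191, 1]
    - [0, 0, 0.0048, 0, 0, 0.191, 1]

```text
clock: 17.9
position: [0.5655, -0.3169, 0.0907]
tool_rot: [3.141, 0.001, 2.425]
force: [-2.7, 0.0, 1.9]
grip_width: 0.0119
finger_force: 88.9
```

```bash
python3 d.py
```

```text
t 17.9 pos [ 0.5655 -0.3169  0.0907] rpy [1.7997e+02 8.0000e-02 1.3897e+02] F [-2.7  0.   1.9] M [-0.03  0.46 -0.05] w 0.0119 q [ 0.8   0.74 -0.6   1.6   0.49  0.95  0.89]
```

>>> play_rows:
  deltas:
    - [0, 0, 0.0012, 0, 0, 0.0477, 1]
    - [0, 0, 0.0024, 0, 0, 0.0955, 1]
    - [0, 0, 0.0036, 0, 0, 0.1432, 1]
    - [0, 0, 0.0048, 0, 0, 0.191, 1]
    - [0, 0, 0.006, 0, 0, 0.239, 1]
    - [0, 0, 0.0072, 0, 0, 0.2865, 1]

```text
clock: 18.5
position: [0.5653, -0.3171, 0.0871]
tool_rot: [3.141, 0.001, 1.827]
force: [-3.1, -0.6, 4.5]
grip_width: 0.0118
finger_force: 89.2
```

```bash
python3 d.py
```

```text
t 18.5 pos [ 0.5653 -0.3171  0.0871] rpy [1.7994e+02 4.0000e-02 1.0465e+02] F [-3.1 -0.6  4.5] M [-0.15  0.9   0.08] w 0.0118 q [ 0.71  0.72 -0.45  1.61  0.37  0.9   0.38]
```

>>> play_rows:
  deltas:
    - [0, -0.0006, 0.0012, 0, 0, 0.0477, 1]
    - [0, -0.0006, 0.0022, 0, 0, 0.0955, 1]

```text
clock: 18.7
position: [0.5651, -0.3171, 0.086]
tool_rot: [3.14, 0.0, 1.627]
force: [-3.1, -1.1, 4.0]
grip_width: 0.0115
finger_force: 89.2
```

```bash
python3 d.py
```

```text
t 18.7 pos [ 0.5651 -0.3171  0.086 ] rpy [1.7992e+02 2.0000e-02 9.3200e+01] F [-3.1 -1.1  4. ] M [-0.11  0.78  0.07] w 0.0115 q [ 0.68  0.71 -0.4   1.61  0.34  0.89  0.21]
```

>>> play_rows:
  deltas:
    - [0, 0, 0.0012, 0, 0, 0.0477, 1]
    - [0, 0, 0.0024, 0, 0, 0.0955, 1]

```text
clock: 18.9
position: [0.5651, -0.3172, 0.085]
tool_rot: [3.14, 0.0, 1.427]
force: [-4.9, 0.4, 9.1]
grip_width: 0.0115
finger_force: 90.0
```

```bash
python3 d.py
```

```text
t 18.9 pos [ 0.5651 -0.3172  0.085 ] rpy [1.7992e+02 2.0000e-02 8.1750e+01] F [-4.9  0.4  9.1] M [-0.01  1.25  0.31] w 0.0115 q [ 0.65  0.7  -0.35  1.62  0.3   0.87  0.04]
```

>>> play_rows:
  deltas:
    - [0, 0, 0.0006, 0, 0, 0.0239, 1]
    - [0, 0, 0.0012, 0, 0, 0.0477, 1]

```text
clock: 19.1
position: [0.565, -0.3172, 0.0845]
tool_rot: [3.14, 0.0, 1.329]
force: [-5.6, -0.2, 10.1]
grip_width: 0.0118
finger_force: 90.2
```

```bash
python3 d.py
```

```text
t 19.1 pos [ 0.565  -0.3172  0.0845] rpy [1.7993e+02 2.0000e-02 7.6140e+01] F [-5.6 -0.2 10.1] M [0.03 1.38 0.39] w 0.0118 q [ 0.63  0.7  -0.33  1.62  0.28  0.87 -0.04]
```

The foot touched at about 1.2 rad. Mz is now 0.39 N m, so about 30 N. I'll take small steps from here.

>>> play_rows:
  deltas:
    - [0, -0.0006, 0.0004, 0, 0, 0.0239, 1]
    - [0, -0.0006, 0.0008, 0, 0, 0.0477, 1]

```text
clock: 19.3
position: [0.5649, -0.3171, 0.0841]
tool_rot: [3.14, 0.0, 1.229]
force: [-5.4, -0.2, 8.4]
grip_width: 0.0115
finger_force: 90.1
```

```bash
python3 d.py
```

```text
t 19.3 pos [ 0.5649 -0.3171  0.0841] rpy [179.91   0.    70.44] F [-5.4 -0.2  8.4] M [-0.1   1.01  0.51] w 0.0115 q [ 0.62  0.7  -0.3   1.62  0.25  0.86 -0.13]
```

>>> play_rows:
  deltas:
    - [0, -0.0003, 0.0004, 0, 0, 0.015, 1]
    - [0, -0.0003, 0.0006, 0, 0, 0.029, 1]

```text
clock: 19.5
position: [0.5648, -0.3171, 0.0838]
tool_rot: [3.14, 0.0, 1.169]
force: [-4.3, -0.7, 8.0]
grip_width: 0.0115
finger_force: 90.1
```

```bash
python3 d.py
```

```text
t 19.5 pos [ 0.5648 -0.3171  0.0838] rpy [179.9   0.   67. ] F [-4.3 -0.7  8. ] M [-0.15  0.92  0.6 ] w 0.0115 q [ 0.61  0.7  -0.29  1.62  0.24  0.86 -0.18]
```

Mz is 0.60 N m, so about 50 N. I'll ease the grip, open, and rise clear.

>>> play_rows:
  deltas:
    - [0, 0, 0, 0, 0, 0, 0.83]
    - [0, 0, 0, 0, 0, 0, 0.75]
    - [0, 0, 0, 0, 0, 0, 0.6]
    - [0, 0, 0, 0, 0, 0, 0.4]
    - [0, 0, -0.03, 0, 0, 0, 0.3]
    - [0, 0, -0.12, 0, 0, 0, 0.3]
    - [0, 0, -0.22, 0, 0, 0, 0.3]
    - [0, 0, -0.3, 0, 0, 0, 0.3]
    - [0, 0, -0.3, 0, 0, 0, 0.3]
  newtons: 20

```text
clock: 20.4
position: [0.5669, -0.3177, 0.2407]
tool_rot: [3.131, -0.0, 1.167]
force: [0.0, 0.2, -0.0]
grip_width: 0.0597
finger_force: 0.0
```

```bash
python3 d.py .4 -.2 .26 67; python3 - <<'E'
from h import *
# press moved? compare green/scene patch of press base corners with start picture
f=grab_frame("scene")[:,:,::-1]; b=cv2.resize(cv2.imread("pics/scene0.png"),(512,384),interpolation=cv2.INTER_AREA)
def g(f): h=cv2.cvtColor(np.ascontiguousarray(f),cv2.COLOR_BGR2HSV); return (h[...,0]>60)&(h[...,0]<95)&(h[...,1]>90)
r=np.s_[160:215,270:375]
A,B=g(f)[r],g(b)[r]; print(A.sum(),B.sum(),(A^B).sum())
for m in(A,B):
    ys,xs=np.nonzero(m); print('extents',[round(float(np.percentile(a,p)),1) for a in(xs,ys,xs+ys,xs-ys) for p in(.5,99.5)])
E
```

```text
t 20.4 pos [ 0.5669 -0.3177  0.2407] rpy [ 1.7938e+02 -1.0000e-02  6.6860e+01] F [ 0.   0.2 -0. ] M [0.   0.02 0.02] w 0.0597 q [ 0.63  0.53 -0.32  1.48  0.18  1.15 -0.13]
[ 0.0852 -0.399  -0.0429] [ 0.0052 -0.0001 -0.0012]
836 827 681
extents [5.2, 83.0, 0.2, 50.0, 25.0, 113.0, -15.0, 55.0]
extents [6.0, 80.9, 0.0, 50.0, 25.0, 111.0, -15.0, 54.0]
```

```bash
python3 -c "
from workcell import *
print(job_done())"
```

```text
the job is handed in; nothing more can be done
None
```

The job is handed in at 20.4 s: the mould is in the tray, the tray is home against its stop, and the foot holds it at about 50 N (judged from 0.60 N m of knob torque). The press showed no clear movement (within about a pixel in a rough picture check), and the arm is clear of everything.

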